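Clamp and lock the station box's hatch cover

ROBOT

A 7-joint arm with a two-finger parallel gripper is mounted at the origin on the work surface. World frame = base frame: x ahead of the robot, y to its left, z up, the work surface at z = 0. Lengths are in m, angles in rad, forces in N, time in s.
With the tool pointing down it reaches from about 0.425 to 0.875 m from the base axis. Payload 8.4 kg.
Tool frame: the origin (TCP) lies on the centre line of the jaws, within the pads' length; the fingertips stand 19 mm ahead of it and the grasp point (between the pads) is the TCP (env.tips_ahead is the distance from the TCP to the fingertips, in m); z points along the fingers, y is the line along which they close (so a half turn about z gives the same grasp; the last joint's range is limited). The gripper opens to 85 mm and grips with 20 to 120 N. Pads are 22 mm wide; open, the fingers measure 114 mm over their backs; the gripper's body (76 mm by 85 mm) begins 54 mm behind the grasp point. The pads swing forward as they close: fully open they stand 13 mm farther back than shut.
Start: joints at [1.127, 0.333, 0.04, 1.465, -0.013, 1.343, -0.059], TCP at [0.22, -0.612, 0.25] pointing down, gripper open.
Joint ranges: [-2.58, 2.58], [-0.38, 2.09], [-1.3, 1.39], [0.25, 2.4], [-1.5, 4.64], [0.08, 2.09], [-2.65, 2.65]. Speed limits (rad/s): [2.22, 2.22, 2.79, 2.79, 3.14, 3.14, 3.14].

INTERFACE

Orientations are given as a unit quaternion [w, x, y, z].
In Python, from station import env gives the robot as it stands.
- The arm moves only by the tool servo_tool, never from a script. Its argument "commands" is a list that holds one entry, the list of rows, each a list of 5 numbers: the finger opening in mm, from 0 to 85.4, then the shift along the tool's x, y, z in mm, then the turn about the tool's z in degrees. A call has 1 to 5 rows; each row is the pose to reach, as a shift and turn from the pose commanded when the call began, along the tool's axes at that moment; what a row does not reach only later rows make up. A row lasts 1/8 s, in which the tool goes at most 62.5 mm and 10.7 degrees, less where a joint would pass 70% of its speed; a pose out of reach is approached as far as the arm can. A call with a gripper value outside its range is refused whole. The fingers move at their own pace and stop on an object; "force" is the grip in N (left out, the last holds). Time passes only in rows, so rows that repeat a pose let the fingers close. It gives the time, the measured TCP pose, the force, the opening and the grip force at its end, in the units of the state.
- env.get_obs(): the state, without advancing time (a new reading comes with each control period).
- env.capture(name): name is "scene" or "top"; returns the picture (400x640x3 uint8, red, green, blue); there is no depth.
- env.get_calibration(name): a dict with "K" (3x3 intrinsics, pixels), "position" and "orientation" of the camera in the world. Camera axes: x right, y up, looking along -z (the intrinsics and any distortion apply to the point x, -y, -z); pixel columns grow to the right and rows downward; lengths in m; the calibration is good to about 2 mm. A picture is of the moment at which its call begins. get_calibration takes no time and is no camera call.
- env.finish_job(): hands the job in; it is judged then, once.
The state is a dict: "t": time; "joint_positions": joint angles; "joint_vel": joint speeds; "effort": joint torques, N m; "position": TCP position; "eef_rot": TCP orientation; "force": force on the tool from outside, world axes, zero at the start; "torque": the same for the moment, N m; "grip_width": finger opening in m; "grasp_force": force on a finger pad.
Only numpy, scipy, OpenCV 4.12 (cv2) and the standard library are available. Lean on these libraries where they do the work, as an engineer would, in place of code of your own. Each camera call takes 0.05 s, during which the arm holds its last target. There are 200 camera calls.

TASK

Close up the hatch on the sloping front of the grey radio box: hook the latch's wire loop behind the brass keeper on the blue cover, then swing the latch lever down past centre until it lies flat and clamps the cover, and then push the yellow quarter-turn lock handle round to its end stop so that it points down the slope. Leave the handheld radio, the filament spool and the desk microphone standing where they are.

Things in the scene. Friction and masses are not known exactly. Their poses are not given: they have to be found in the camera images.
- deck_surface (a point): Point on the grey box's deck, which slopes at 30 degrees, under the latch pivot. Deck frame: x straight up the slope, y level across it, z square out of it. The deck reaches 90 mm down and 130 mm up the slope from here, 95 mm to +y and 155 mm to -y; lower edge 40 mm above the table. Behind its top edge the housing stands upright, 118 mm horizontally behind this point. The box is fixed.
- latch_pivot (a point): Pivot axis of the latch lever (along y), 14 mm above the deck surface; axes as the deck's.
- tuner_edge (a point): Middle of the lower front edge of the black tuner set, fixed on the box's housing and overhanging the hatch. 210 mm wide, 72 mm tall, 145 mm deep, upright; axes: x away from the hatch, z up. It blocks a tool held upright at the hooked loop's tab; a tool square to the deck (30 degrees tilt, leaning back down the slope) clears it.
- lever (a joint): Latch lever, rad: 0 flat, pointing down the slope (clamped, end stop); pi/2 square out of the deck; 2.2 at most, leaning up-slope. Steel bar 24 mm wide, 6 mm thick, to 74 mm from the pivot, centre line through the pivot. Stiff (0.1 N m), stays where left. Loop pins in deck x, z from the pivot: (-20 cos(q-0.2), 20 sin(q-0.2)) mm. Passes centre near 0.2; takes up to 10 N at its end.
- bail (a joint): Hinge of the wire loop on the lever, rad. (bail - lever) is the loop's angle above the up-slope direction: 0 lying up-slope parallel to the deck, pi/2 square out; stop at bail = 2. Stiff (0.045 N m), loop 120 g: it stays up where left, and sinks on to the cover when let go low. Drag it anywhere in the lever's plane by its tab: the lever follows by itself.
- loop_bar (a point): Middle of the loop's cross bar, which hooks behind the keeper. Steel wire 5 mm thick, 40 mm long along y, 71.2 mm from the loop's pins on the lever. Frame: x along the loop from pins to bar, z out of the loop on the tab's side.
- loop_tab (a point): Centre of the red round pull tab on the loop's end: a disc 22 mm in diameter, 16 mm wide along y, flat faces to +y and -y: pinch it there; it can turn between the fingers as the loop swings. 14 mm beyond the cross bar and 32 mm above it in the loop's frame.
- keeper (a point): Brass hook on the blue cover. Point on its up-slope face, midway in the 9.5 mm slot between cover and lip, 10.75 mm above the deck; axes as the deck's. 14 mm wide in y; the lip overhangs 5 mm to +x, its top 10.25 mm above this point. The bar goes over the lip, down behind it on to the cover (bar centre 2 mm below this point), then back under the lip; taut, it lies about 2 mm to +x.
- cover (a joint): Blue hatch cover, 78 by 112 mm, 6 mm thick: slide up the slope, m. 0.007 = pushed open by its sprung seal (about 11 N); about 0 = clamped. The keeper moves with it.
- lever_end (a point): Point on the lever's push face (uppermost when closed, facing up-slope when open), 65 mm from the pivot.
- lock_pivot (a point): Pivot of the yellow quarter-turn lock, half-way up its handle, 19 mm above the deck, axes as the deck's; 72 mm to the -y side of the latch pivot. Hub below the handle: 32 mm in diameter, 10 mm high.
- cam_lock (a joint): Yellow lock handle, rad: 0 pointing across the deck to -y (open), pi/2 pointing down the slope to -x (locked, end stop). Bar 14 mm wide, 14 mm high (12 to 26 mm above the deck), reaching 56 mm from the pivot. Stays where left (0.12 N m).
- lock_end (a point): Point on the lock handle's centre line, 53 mm from its pivot, half-way up.
- handheld_center (a point): Bystander: black handheld radio standing upright, 36 x 58 mm, body 105 mm tall, antenna to 145 mm. Centre of its body, 52.5 mm up, z up.
- spool_center (a point): Bystander: orange filament spool with black flanges lying flat, 96 mm in diameter, 50 mm tall; its centre, z up.
- desk_mic_center (a point): Bystander: desk microphone, grey base 85 x 65 x 22 mm, black head to 109 mm; point 50 mm above the middle of the base, z up.
There are look-alikes about, which are no part of the job. What is shaped like the part that bears spool_center but green or pink is not meant.

How it is judged:
On the way, in this order (a step that is already met when the one before it is completed fails the run):
1. the loop's bar is hooked: down behind the brass keeper, with the lever still open (x of loop_bar in the frame of keeper between 0 and 0.03 m and z of loop_bar in the frame of keeper between -0.008 and 0.004 m and value of joint lever above 0.3 rad), for 0.2 s.
2. the lever is flat and the cover clamped by the hooked loop (x of loop_bar in the frame of keeper between 0 and 0.006 m and z of loop_bar in the frame of keeper between -0.008 and 0.004 m and value of joint lever below 0.1 rad and value of joint cover below 0.0025 m), for 0.2 s.
3. the yellow lock handle is at its end stop (value of joint cam_lock above 1.47 rad), for 0.1 s.
At the end, for the whole second after the job is handed in: The loop's bar is under the keeper's lip (bar centre 0 to 6 mm up-slope of its face), the lever within 0.1 rad of flat, the cover drawn to under 2.5 mm, the yellow lock handle within 0.1 rad of its end stop, and the bystanders upright (all of step 2 and value of joint cam_lock above 1.47 rad and angle between each of handheld_center, spool_center, desk_mic_center's own z axis and vertical below 0.2 rad); the robot touches nothing.
It fails at once if the handheld radio is moved more than 20 mm (distance of handheld_center from where it was at the start of the episode above 0.02 m).
It fails at once if the filament spool is moved more than 20 mm (distance of spool_center from where it was at the start of the episode above 0.02 m).
It fails at once if the desk microphone is moved more than 20 mm (distance of desk_mic_center from where it was at the start of the episode above 0.02 m).
It also fails if it takes over 58 s, if anything falls off the work surface, if the arm or the gripper's body presses on something with over 40 N, if the wrist force passes 120 N, or if a joint passes its speed limit or range.

## Working session

There is one attempt and no reset: what is moved stays moved. The work goes in short steps, Python scripts to look and compute and a tool call to move; the robot and the scene stay as the last step left them, time stands still between calls to the robot, and variables do not carry over. Pictures are saved under pics/ and viewed, at most 10 in all, crops included, and the job is handed in when it is done.

Besides the shell and the picture viewer there is one more tool, called after ">>>" in YAML: its name, and indented under it one key for each argument. servo_tool: Moves the arm, as the interface text tells. Its arguments: {"type":"object","properties":{"commands":{"type":"array","items":{"type":"array","items":{"type":"array","items":{"type":"number"}}}},"force":{"type":"number"}},"required":["commands"]}

```bash
mkdir -p pics; ls; python3 - <<'E'
from station import env
import cv2,numpy as np
for n in("scene","top"):
    im=env.capture(n); cv2.imwrite(f"pics/{n}0.png",im[:,:,::-1]); c=env.get_calibration(n); print(n,c)
print(env.get_obs(),env.tips_ahead)
E
```

```text
pics
scene {'K': array([[382.89048469,   0.        , 324.70998328],
       [  0.        , 382.89048469, 205.83119812],
       [  0.        ,   0.        ,   1.        ]]), 'position': array([1.13475412, 0.38185352, 0.82118084]), 'orientation': array([0.46522067, 0.1874836 , 0.30650259, 0.80899678])}
top {'K': array([[395.76410602,   0.        , 315.57997001],
       [  0.        , 395.76410602, 201.62782415],
       [  0.        ,   0.        ,   1.        ]]), 'position': array([0.56730635, 0.07581375, 0.99702662]), 'orientation': array([-0.69970803, -0.01968629,  0.00267122,  0.71415264])}
{'t': 0.1, 'joint_positions': array([ 1.12685558,  0.33380987,  0.03987341,  1.46619053, -0.0134405 ,
        1.34328216, -0.0584917 ]), 'joint_vel': array([-0.00054709,  0.00022916,  0.00032714, -0.00385912, -0.00028107,
       -0.00047926, -0.00074064]), 'effort': array([ 5.09505640e-03, -6.60021901e+01,  1.37138553e+00, -4.06476152e+01,
        1.71989476e-02,  9.00539802e-03, -3.73674467e-06]), 'position': array([ 0.21953054, -0.61139849,  0.24952603]), 'eef_rot': array([-6.96357711e-04,  9.85182152e-01,  1.71509825e-01, -1.49004328e-04]), 'force': array([-0.43825182,  0.06934315, -0.38873455]), 'torque': array([-0.06893518, -0.03770213, -0.00723417]), 'grasp_force': 0.0, 'grip_width': 0.08539569035253643} 0.019
```

View pics/scene0.png

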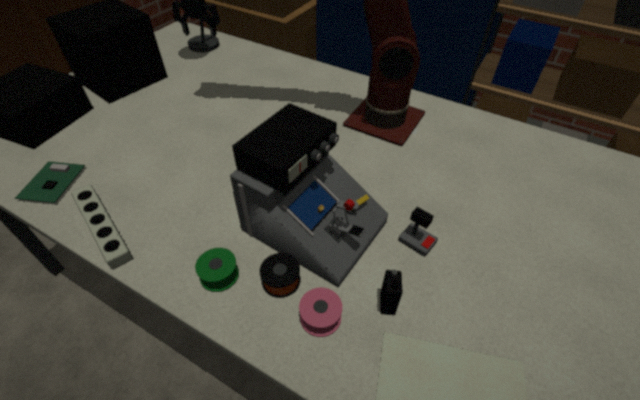

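View pics/top0.png

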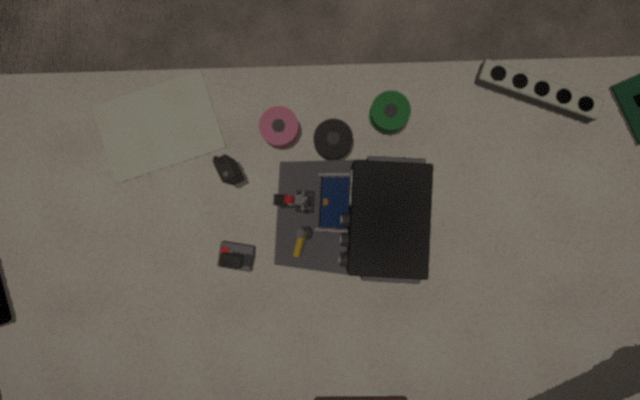

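The deck's down-slope side faces image-left in the top view (world +y). Latch is near top (300,200), keeper (325,202), yellow lock (300,243), tab red (288,200). The spool is dark/orange at top (333,139); the green (390,111) and pink (279,126) ones are look-alikes. Handheld is at (229,170), desk mic at (236,257).

```bash
python3 - <<'E'
import cv2,numpy as np
a=cv2.imread("pics/scene0.png")[165:285,230:400]; b=cv2.imread("pics/top0.png")[150:280,265:385]
f=lambda i,s:cv2.convertScaleAbs(cv2.resize(i,None,fx=s,fy=s,interpolation=cv2.INTER_CUBIC),alpha=1.8)
A=f(a,4.7);B=f(b,4.6)
cv2.imwrite("pics/ca.png",A);cv2.imwrite("pics/cb.png",B)
E
```

```text
(no output)
```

View pics/ca.png

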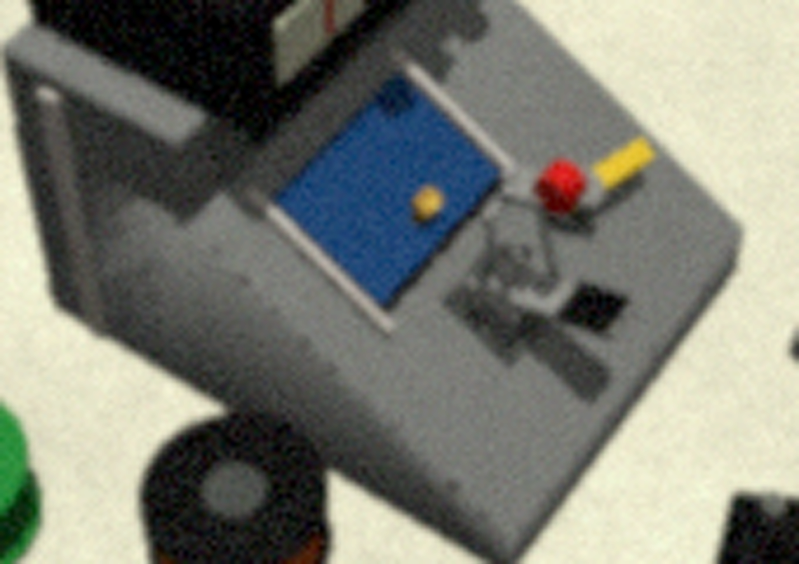

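View pics/cb.png

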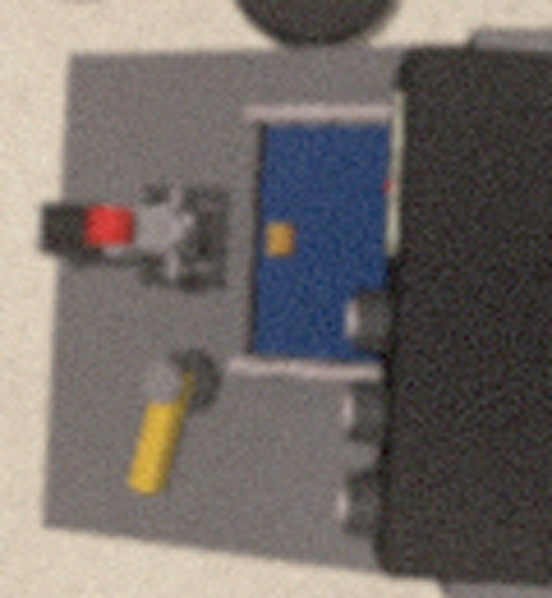

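The crops show: brass keeper at scene (321,208) / top (326,202), round red tab scene (349,205) / top (289,199) with the loop standing up, black-ended lever leaning down-slope, yellow bar scene (363,201) / top (299,245). The only red object at the latch is the tab (the mic's red button at (428,242) is not meant).

```bash
cat > h.py <<'E'
import numpy as np,cv2
from scipy.spatial.transform import Rotation as R
from station import env
Rq=lambda q:R.from_quat([q[1],q[2],q[3],q[0]]).as_matrix()
C={n:env.get_calibration(n) for n in("scene","top")}
def ray(n,p):
    c=C[n];K=c["K"];d=np.array([(p[0]-K[0,2])/K[0,0],-(p[1]-K[1,2])/K[1,1],-1])
    d=Rq(c["orientation"])@d; return c["position"],d/np.linalg.norm(d)
def onz(n,p,z):
    o,d=ray(n,p); return o+d*(z-o[2])/d[2]
def onplane(n,p,P,N):
    o,d=ray(n,p); return o+d*((P-o)@N)/(d@N)
def tri(p,q):
    o,d=ray("scene",p);u,e=ray("top",q)
    s=np.linalg.lstsq(np.c_[d,-e],u-o,rcond=None)[0]; a=o+s[0]*d;b=u+s[1]*e
    return (a+b)/2,np.linalg.norm(a-b)
def proj(n,X):
    c=C[n];v=Rq(c["orientation"]).T@(X-c["position"]);K=c["K"]
    return np.array([K[0,0]*v[0]/-v[2]+K[0,2],K[1,1]*-v[1]/-v[2]+K[1,2]])
def blob(im,box,lo,hi):
    x0,y0,x1,y1=box;h=cv2.cvtColor(im[y0:y1,x0:x1],cv2.COLOR_RGB2HSV)
    m=cv2.inRange(h,lo,hi);n,l,s,c=cv2.connectedComponentsWithStats(m)
    if n<2:return None
    i=1+np.argmax(s[1:,4]);return c[i]+[x0,y0],s[i,4],s[i,:4]+[x0,y0,0,0],l==i
E
python3 - <<'E'
from h import *
s=cv2.imread("pics/scene0.png")[:,:,::-1].copy();t=cv2.imread("pics/top0.png")[:,:,::-1].copy()
# deck lower corners z=.04
for n,a,b in(("top",(280.7,162),(274.8,264.1)),("scene",(339.6,284.1),(387.9,215))):
    A,B=onz(n,a,.04),onz(n,b,.04);print(n,A,B,np.linalg.norm(A-B),np.degrees(np.arctan2(*(A-B)[1::-1])))
for nm,sb,tb,lo,hi in(("red",(330,190,370,220),(270,190,300,210),(0,120,60),(8,255,255)),
 ("brass",(310,195,330,218),(315,192,335,212),(12,90,60),(28,255,255)),
 ("yellow",(350,185,375,215),(285,225,315,265),(20,120,60),(35,255,255)),
 ("blue",(280,170,345,235),(315,165,355,240),(100,120,30),(125,255,255))):
    x,y=blob(s,sb,lo,hi),blob(t,tb,lo,hi)
    print(nm,x[:3],y[:3],tri(x[0],y[0]))
# bystanders
for nm,p,z in(("handheld",(229,170),.1),("mic",(236,257),.05),("spool",(333,139),.05)):print(nm,onz("top",p,z))
E
```

```text
top [0.69602557 0.18148045 0.04      ] [0.44900354 0.20002957 0.04      ] 0.24771747943162545 -4.294334965205337
scene [0.70999751 0.19485325 0.04      ] [0.45666018 0.20675257 0.04      ] 0.25361663226144143 -2.6892207082630804
red (array([349.68627451, 202.64705882]), np.int32(51), array([345, 199,  10,   9])) (array([288.17948718, 198.66666667]), np.int32(78), array([283, 195,  11,   9])) (array([0.59966111, 0.15164441, 0.192459  ]), np.float64(0.0021952787491683464))
brass (array([320.5, 207.5]), np.int32(24), array([318, 205,   6,   6])) (array([325.25806452, 201.51612903]), np.int32(31), array([323, 199,   6,   6])) (array([0.59477546, 0.07526904, 0.12794106]), np.float64(0.00017276244365228166))
yellow (array([362.47222222, 199.30555556]), np.int32(72), array([357, 195,  12,  10])) (array([298.49295775, 246.70422535]), np.int32(142), array([293, 236,  12,  21])) (array([0.4936432 , 0.13986304, 0.09945535]), np.float64(0.004440298900761577))
blue (array([311.94592199, 204.71542553]), np.int32(1128), array([289, 181,  47,  49])) (array([334.56369107, 201.37011033]), np.int32(997), array([321, 178,  28,  50])) (array([0.59552631, 0.05336738, 0.12628582]), np.float64(0.0031192436804314697))
handheld [0.67235765 0.29363384 0.1       ]
mic [0.46875657 0.29166081 0.05      ]
spool [0.74723792 0.05340426 0.05      ]
```

```bash
cat >> h.py <<'E'
yaw=np.radians(-3.5)
Y=np.array([np.cos(yaw),np.sin(yaw),0]);U=np.array([Y[1],-Y[0],0])
X=U*np.cos(np.pi/6)+[0,0,.5];N=np.cross(X,Y)
D=np.array([.5974,.1165,.085])
M=np.array([X,Y,N])
def w2d(P):return M@(np.asarray(P)-D)*1000      # deck mm
def d2w(p):return D+M.T@np.asarray(p)/1000
def go(target,tool_y_ang=None):
    "tool-frame shift (mm) and turn (deg) from present pose to world target"
    o=env.get_obs();T=Rq(o["eef_rot"]);s=T.T@(np.asarray(target)-o["position"])*1000
    a=np.degrees(np.arctan2(T[1,1],T[0,1]));d=0 if tool_y_ang is None else (tool_y_ang-a+180)%360-180
    return np.round(s,1),round(-d,1),"tilt",np.round(T[:,2],4)
E
python3 - <<'E'
from h import *
from scipy.optimize import fsolve
print("tab",w2d([0.59966,0.15164,0.19246]),"brass",w2d([.59478,.07527,.12794]))
P,e=tri((356.2,229.9),(278.5,199.6));print("leverpad",w2d(P),P,e)
def tab(v):
    q,b=v;t=b-q
    return np.array([-20*np.cos(q-.2)+85.2*np.cos(t)-32*np.sin(t),14+20*np.sin(q-.2)+85.2*np.sin(t)+32*np.cos(t)])
T=w2d([0.59966,0.15164,0.19246])[[0,2]]
for g in((.5,1.5),(1,1.9),(2,2),(1.5,3)):print(fsolve(lambda v:tab(v)-T,g))
# tuner top face from top view, guess z
t=cv2.imread("pics/top0.png")
for z in(.28,.3):
    print(z,[np.round(onz("top",p,z)[:2],4) for p in((353,161),(349,277),(433,163),(429,279))])
# lock yellow bar on plane 26mm above deck
for n,p in(("top",(265+175/4.6,150+405/4.6)),("top",(265+145/4.6,150+490/4.6)),("scene",(230+600/4.7,165+172/4.7)),("scene",(230+648/4.7,165+150/4.7))):
    print(n,w2d(onplane(n,p,d2w((0,0,26)),N)))
print(go((.5974,-.1,.40),-3.5),go(d2w(tab((1,1.9))[[0]].tolist()+[0,0]) ,-3.5))
E
```

```text
tab [2.32351441e+01 1.10538965e-01 1.10669303e+02] brass [57.2481464  -0.09808189 16.53060838]
leverpad [-38.98161608   1.01019168  56.99542343] [0.60220899 0.17857899 0.11486868] 0.002283864275604667
[0.96335802 1.74794233]
[0.96335802 1.74794233]
[-3.23318564 -2.06651248]
[3.04999967 4.21667283]
0.28 [array([0.6625, 0.0234]), array([0.4533, 0.0354]), array([ 0.6555, -0.1206]), array([ 0.4474, -0.1074])]
0.3 [array([0.6599, 0.0249]), array([0.4565, 0.0366]), array([ 0.6531, -0.1151]), array([ 0.4508, -0.1023])]
top [  9.36212393 -83.08723331  26.        ]
top [  -6.04716267 -125.63227948   26.        ]
scene [ -2.56537351 -86.49665011  26.        ]
scene [ -15.45179785 -121.35588646   26.        ]
(array([ 528.5, -353.8, -150. ]), np.float64(-66.7), 'tilt', array([-5.0e-04,  1.3e-03, -1.0e+00])) (array([ 596.9, -546. ,  158.3]), np.float64(-66.7), 'tilt', array([-5.0e-04,  1.3e-03, -1.0e+00]))
```

>>> servo_tool:
  commands:
    - [[85,195,-190,-150,0],[85,195,-190,-150,0],[85,195,-190,-150,0],[85,195,-190,-150,0],[85,195,-190,-150,0]]

```text
t: 0.72
position: [0.3395, -0.3651, 0.4011]
eef_rot: [-0.0, 0.985, 0.172, -0.0]
force: [1.3, -0.9, 0.1]
grip_width: 0.0849
grasp_force: 0.0
```

>>> servo_tool:
  commands:
    - [[85,210,-205,0,0],[85,210,-205,0,0],[85,210,-205,0,0],[85,210,-205,0,0],[85,210,-205,0,0]]

```text
t: 1.35
position: [0.4679, -0.1001, 0.4002]
eef_rot: [-0.0, 0.985, 0.173, 0.0]
force: [-0.0, -1.2, 0.0]
grip_width: 0.085
grasp_force: 0.0
```

>>> servo_tool:
  commands:
    - [[85,212,-205,0,-10],[85,212,-205,0,-20],[85,212,-205,0,-30],[85,212,-205,0,-40],[85,212,-205,0,-50]]

```text
t: 1.98
position: [0.598, 0.1641, 0.3997]
eef_rot: [-0.001, 0.818, 0.575, -0.0]
force: [0.3, 0.3, -0.2]
grip_width: 0.0852
grasp_force: 0.0
```

```bash
python3 -c "
from h import *
print(env.get_obs()['t'],env.get_obs()['position'],go((.5995,.1616,.33),-3.5))"
```

```text
1.975 [0.59798533 0.16413039 0.3997192 ] (array([-1.9,  2.4, 69.7]), np.float64(-16.3), 'tilt', array([-9.e-04,  8.e-04, -1.e+00]))
```

>>> servo_tool:
  commands:
    - [[85,-2,2,50,-10],[85,-2,2,100,-16.3],[85,-2,2,150,-16.3],[85,-2,2,180,-16.3],[85,-2,2,199,-16.3]]

```text
t: 2.6
position: [0.5981, 0.1585, 0.1994]
eef_rot: [-0.001, 0.731, 0.682, -0.001]
force: [0.5, -0.4, 0.7]
grip_width: 0.0851
grasp_force: 0.0
```

```bash
python3 -c "
from h import *
print(go((.5995,.1616,.2005),-3.5))
ims=[]
for n,b in(('scene',(300,140,420,240)),('top',(240,150,360,250))):
    im=env.capture(n)[:,:,::-1]; x0,y0,x1,y1=b;ims.append(im[y0:y1,x0:x1])
cv2.imwrite('pics/g1.png',cv2.convertScaleAbs(cv2.resize(np.hstack(ims),None,fx=3.3,fy=3.3,interpolation=cv2.INTER_CUBIC),alpha=1.8))"
```

```text
(array([ 3.2,  1.1, -1.1]), np.float64(-0.5), 'tilt', array([-2.1e-03, -4.0e-04, -1.0e+00]))
```

View pics/g1.png

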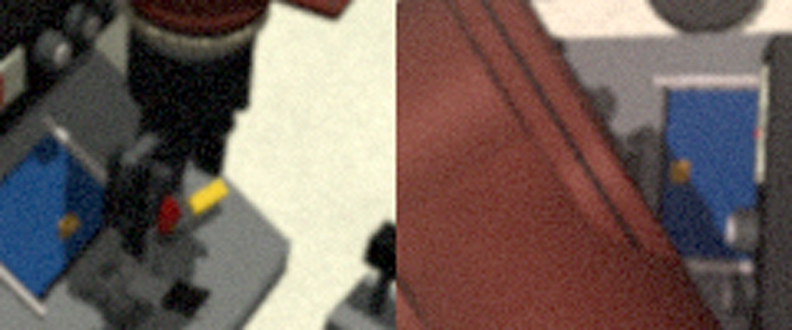

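The red tab (scene ~(351,205)) sits between the two fingers, lever's black end below; ready to pinch.

>>> servo_tool:
  commands:
    - [[12,3,1,0,-0.5],[8,3,1,0,-0.5],[8,3,1,0,-0.5],[8,3,1,0,-0.5],[8,3,1,0,-0.5]]
  force: 60

```text
t: 3.32
position: [0.6006, 0.1619, 0.202]
eef_rot: [0.0, 0.728, 0.685, 0.001]
force: [1.6, 1.1, 2.4]
grip_width: 0.0142
grasp_force: 59.4
```

```bash
python3 - <<'E'
from h import *
from scipy.optimize import fsolve
o=env.get_obs();print(o['grip_width'],o['grasp_force'],o['force'],o['position'])
def tab(v):
    q,b=v;t=b-q
    return np.array([-20*np.cos(q-.2)+85.2*np.cos(t)-32*np.sin(t),0,14+20*np.sin(q-.2)+85.2*np.sin(t)+32*np.cos(t)])
def bar(q,b):
    t=b-q;return np.array([-20*np.cos(q-.2)+71.2*np.cos(t),14+20*np.sin(q-.2)+71.2*np.sin(t)])
P0=d2w(tab((.963,1.748)))
T=Rq(o['eef_rot'])
for q,b in((1.15,1.75),(1.3,1.75),(1.5,1.75),(1.7,1.78),(1.9,1.82),(2.0,1.9),(2,1.8),(2,1.7),(2,1.6)):
    d=d2w(tab((q,b)))-P0;print(q,b,bar(q,b),np.round(T.T@d*1000,1),np.round(P0+d,4))
E
```

```text
0.014199750050883904 59.44332540035248 [1.60883402 1.09207395 2.44113346] [0.60059809 0.16189307 0.20197397]
1.15 1.75 [47.13023399 70.4708542 ] [-18.   -0.   -3.6] [0.5985 0.1337 0.1961]
1.3 1.75 [55.03991126 62.79369323] [-32.9  -0.   -4. ] [0.5975 0.1188 0.1965]
1.5 1.75 [63.63658785 50.88632561] [-52.6  -0.   -1.1] [0.5963 0.0992 0.1936]
1.7 1.78 [69.55753746 39.63982594] [-69.   -0.1   4. ] [0.5953 0.0828 0.1884]
1.9 1.82 [73.54917137 28.14337   ] [-83.8  -0.1  11.4] [0.5944 0.0681 0.1811]
2.0 1.9 [75.38833846 26.36881335] [-87.   -0.1  12. ] [0.5942 0.0649 0.1805]
2 1.8 [74.32478224 19.33169626] [-93.1  -0.1  18.7] [0.5939 0.0588 0.1737]
2 1.7 [72.56399992 12.4359139 ] [-98.4  -0.1  26. ] [0.5935 0.0534 0.1664]
2 1.6 [70.12358467  5.75036665] [-1.031e+02 -1.000e-01  3.390e+01] [0.5933 0.0488 0.1585]
```

>>> servo_tool:
  commands:
    - [[8,-9,0,-2,0],[8,-18,0,-3.6,0],[8,-33,0,-4,0],[8,-43,0,-3,0],[8,-53,0,-1,0]]

```text
t: 3.95
position: [0.5969, 0.11, 0.2023]
eef_rot: [-0.001, 0.728, 0.686, 0.001]
force: [5.0, 5.9, -5.5]
grip_width: 0.0142
grasp_force: 62.5
```

>>> servo_tool:
  commands:
    - [[8,-8,0,2,0],[8,-16,0,5,0],[8,-24,0,9,0],[8,-31,0,12.5,0],[8,-31,0,12.5,0]]

```text
t: 4.58
position: [0.5947, 0.0783, 0.1892]
eef_rot: [-0.001, 0.728, 0.686, 0.0]
force: [2.5, 4.5, -2.8]
grip_width: 0.0143
grasp_force: 58.6
```

```bash
python3 -c "
from h import *
o=env.get_obs();print(o['grip_width'],o['grasp_force'],o['force'],o['position'])
im=env.capture('scene');im2=env.capture('top')
cv2.imwrite('pics/g2.png',cv2.convertScaleAbs(cv2.resize(np.hstack([im[140:240,290:410],im2[150:250,240:360]])[:,:,::-1],None,fx=3.3,fy=3.3,interpolation=cv2.INTER_CUBIC),alpha=1.8))"
```

```text
0.01431849560295968 58.562854528427124 [ 2.52671784  4.47948052 -2.8362869 ] [0.5946718 0.0782948 0.1892356]
```

View pics/g2.png

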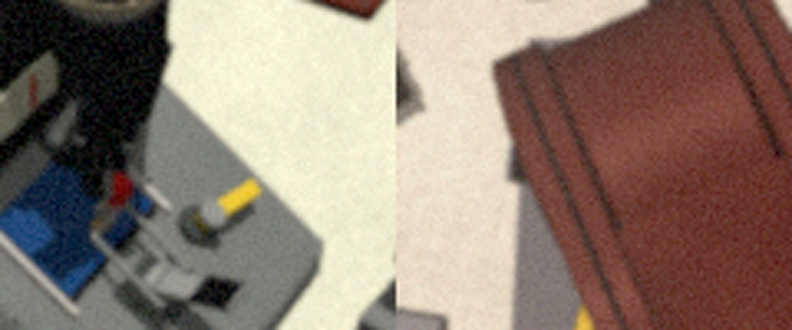

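```bash
python3 - <<'E'
from h import *
for q in(.8,.96,1.2,1.5,1.9,2.2):print(q,"pad",proj("scene",d2w((-65*np.cos(q),0,14+65*np.sin(q)))),"pins",proj("scene",d2w((-20*np.cos(q-.2),0,14+20*np.sin(q-.2)))))
p=env.get_obs()["position"];print(proj("scene",p-[0,.010,.009]),w2d(p-[0,.01,.009]))
im=env.capture("scene");print(blob(im,(310,180,345,210),(0,110,50),(8,255,255))[:3], blob(im,(310,180,345,210),(172,110,50),(180,255,255)))
E
```

```text
0.8 pad [359.57815122 230.9800858 ] pins [343.74665366 227.38962051]
0.96 pad [358.58862057 227.70627852] pins [343.64278749 226.47858906]
1.2 pad [355.99226792 222.57560179] pins [343.15347136 225.00247867]
1.5 pad [351.08465978 216.25302921] pins [342.01907993 223.09277047]
1.9 pad [342.5013059  209.04947283] pins [339.78008771 220.72441281]
2.2 pad [335.40999126 205.29513906] pins [337.75905095 219.29814838]
[318.22834189 191.3782226 ] [89.29645141  0.23892006 58.68569364]
(array([326.75      , 195.54166667]), np.int32(24), array([325, 193,   5,   7])) (array([326.5, 196.5]), np.int32(2), array([326, 196,   2,   2]), array([[False, False, False, ..., False, False, False],
       [False, False, False, ..., False, False, False],
       [False, False, False, ..., False, False, False],
       ...,
       [False, False, False, ..., False, False, False],
       [False, False, False, ..., False, False, False],
       [False, False, False, ..., False, False, False]], shape=(30, 35)))
```

```bash
python3 - <<'E'
from h import *
for px in((325.5,194.5),(326.7,195.5)):
    p=w2d(onplane("scene",px,D,Y));print(p,"r",np.hypot(p[0]+14.5,p[2]-27.8),"tab ang",np.degrees(np.arctan2(p[2]-27.8,p[0]+14.5)))
q=.96
for th in(-.1,0,.1,.3,.5,.785,1.0):
    pn=np.array([-20*np.cos(q-.2),14+20*np.sin(q-.2)]);t=pn+[85.2*np.cos(th)-32*np.sin(th),85.2*np.sin(th)+32*np.cos(th)]
    print(th,"bar",pn+71.2*np.array([np.cos(th),np.sin(th)]),"tab",t,d2w((t[0],0,t[1])),proj("scene",d2w((t[0],0,t[1]))))
E
```

```text
[7.24232075e+01 6.46015209e-15 6.96851807e+01] r 96.4884053841117 tab ang 25.72775186827131
[ 6.88349737e+01 -2.92370951e-14  7.01727987e+01] r 93.4888866052165 tab ang 26.9516781244333
-0.1 bar [56.34757635 20.67028964] tab [73.472304   51.11275509] [0.59507573 0.07849851 0.1660011 ] [321.74665928 197.31432475]
0 bar [56.70327979 27.7784289 ] tab [70.70327979 59.7784289 ] [0.59548664 0.08521684 0.17212128] [324.17980596 196.69468605]
0.1 bar [56.34757635 34.88656817] tab [67.08296533 68.12436929] [0.5959328  0.09251146 0.17753892] [326.85297687 196.37596285]
0.3 bar [53.52323781 48.81946762] tab [57.44130205 83.52751816] [0.59691272 0.10853302 0.1860576 ] [332.81642889 196.67907256]
0.5 bar [47.98715819 61.91352725] tab [44.93169682 96.70812677] [0.59797642 0.12592446 0.19121754] [339.39375626 198.26064429]
0.785 bar [35.86932455 78.1043818 ] tab [ 23.15435452 110.63635895] [0.59955293 0.15170014 0.19239107] [349.2362636  202.64490992]
1.0 bar [23.97280396 87.69116302] tab [  4.60996473 116.7614306 ] [0.60072033 0.17078692 0.18842335] [356.50127353 207.41602083]
```

>>> servo_tool:
  commands:
    - [[26,0,0,0,0],[26,18,0,8,0],[8,18,0,8,0],[8,18,0,8,0],[8,18,0,8,0]]
  force: 120

```text
t: 5.35
position: [0.5959, 0.0985, 0.1814]
eef_rot: [-0.001, 0.727, 0.686, 0.001]
force: [3.8, 6.2, -5.9]
grip_width: 0.01
grasp_force: 97.6
```

```bash
python3 - <<'E'
from h import *
o=env.get_obs();print(o['t'],o['grip_width'],o['grasp_force'],o['force'],o['position'])
im=env.capture('scene')
cv2.imwrite('pics/g3.png',cv2.convertScaleAbs(cv2.resize(im[150:250,290:410,::-1],None,fx=5,fy=5,interpolation=cv2.INTER_CUBIC),alpha=2))
for b in((310,180,345,210),):
  for lo,hi in(((0,110,40),(8,255,255)),((172,110,40),(180,255,255))):
    r=blob(im,b,lo,hi);print(r and r[:3])
E
```

```text
5.35 0.00998558069686852 97.61578594800085 [ 3.75389897  6.2465422  -5.87610115] [0.595862   0.09853966 0.18135139]
(array([320.16666667, 200.        ]), np.int32(6), array([319, 199,   3,   3]))
(array([319.5, 198. ]), np.int32(2), array([319, 198,   2,   1]))
```

View pics/g3.png

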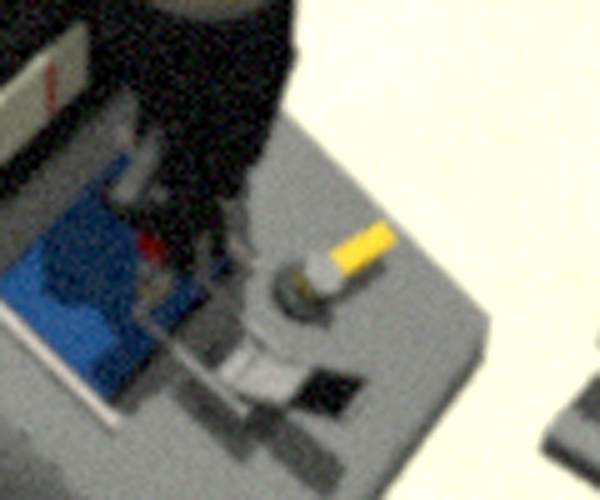

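The loop has sunk on to the keeper (tab at scene (320,200), on the up-slope side of the fingers); lever is still at ~0.96. Regrip centred on the tab.

>>> servo_tool:
  commands:
    - [[30,0,0,0,0],[30,0,0,0,0],[30,-11.5,0,7,0],[30,-11.5,0,7,0],[8,-11.5,0,7,0]]
  force: 120

```text
t: 6.02
position: [0.5953, 0.084, 0.1748]
eef_rot: [0.0, 0.728, 0.685, -0.0]
force: [-2.6, -2.3, 6.7]
grip_width: 0.0139
grasp_force: 91.0
```

>>> servo_tool:
  commands:
    - [[8,0,0,0,0],[8,0,0,0,0],[8,0,0,0,0]]

```text
t: 6.4
position: [0.5953, 0.0841, 0.175]
eef_rot: [0.0, 0.728, 0.685, -0.0]
force: [-2.2, -3.2, 4.5]
grip_width: 0.0136
grasp_force: 117.4
```

```bash
python3 - <<'E'
from h import *
o=env.get_obs();print(o['t'],o['grip_width'],o['grasp_force'],o['force'],o['position'])
im=env.capture('scene')
for b in((310,180,345,212),):
  for lo,hi in(((0,110,40),(8,255,255)),((172,110,40),(180,255,255))):
    r=blob(im,b,lo,hi);print(r and r[:3])
def tab(q,t):
    return np.array([-20*np.cos(q-.2)+85.2*np.cos(t)-32*np.sin(t),0,14+20*np.sin(q-.2)+85.2*np.sin(t)+32*np.cos(t)])
P0=d2w(tab(.963,-.06));T=Rq(o['eef_rot'])
for q,t in((.963,.1),(1.1,.1),(1.3,.08),(1.5,.05),(1.7,0),(1.9,-.05),(1.95,-.2),(1.95,-.3)):
    d=d2w(tab(q,t))-P0;print(q,t,np.round(T.T@d*1000,1))
E
```

```text
6.4 0.013636472394396472 117.39852547645569 [-2.208733   -3.2066122   4.53371799] [0.59531931 0.08407983 0.17499545]
None
None
0.963 0.1 [11.4  0.  -9. ]
1.1 0.1 [ 10.6   0.  -11.6]
1.3 0.08 [  7.2   0.  -14.1]
1.5 0.05 [  2.5   0.  -15.7]
1.7 0 [ -4.1  -0.  -15.4]
1.9 -0.05 [-11.1  -0.  -14.3]
1.95 -0.2 [-21.4  -0.   -4.8]
1.95 -0.3 [-26.8  -0.    2.6]
```

>>> servo_tool:
  commands:
    - [[8,6,0,-5,0],[8,11.4,0,-9,0],[8,10.6,0,-11.6,0],[8,9,0,-13,0],[8,7.2,0,-14,0]]

```text
t: 7.08
position: [0.5957, 0.0925, 0.1889]
eef_rot: [-0.001, 0.728, 0.686, 0.001]
force: [3.6, 3.3, -9.1]
grip_width: 0.0134
grasp_force: 117.3
```

>>> servo_tool:
  commands:
    - [[8,-2,0,-1,0],[8,-5,0,-1.6,0],[8,-8,0,-1.5,0],[8,-11,0,-1.4,0],[8,-11,0,-1.4,0]]

```text
t: 7.7
position: [0.5954, 0.0823, 0.1912]
eef_rot: [-0.0, 0.728, 0.686, 0.001]
force: [1.1, 4.1, -4.0]
grip_width: 0.0135
grasp_force: 120.0
```

```bash
python3 - <<'E'
from h import *
o=env.get_obs();print(o['t'],o['grip_width'],o['grasp_force'],o['force'],o['position'])
im=env.capture('scene')
cv2.imwrite('pics/g4.png',cv2.convertScaleAbs(cv2.resize(im[150:250,290:410,::-1],None,fx=5,fy=5,interpolation=cv2.INTER_CUBIC),alpha=2))
E
```

```text
7.7 0.013484887265232415 119.97836351394653 [ 1.13724823  4.12755368 -3.9779633 ] [0.59536575 0.08229947 0.19122396]
```

View pics/g4.png

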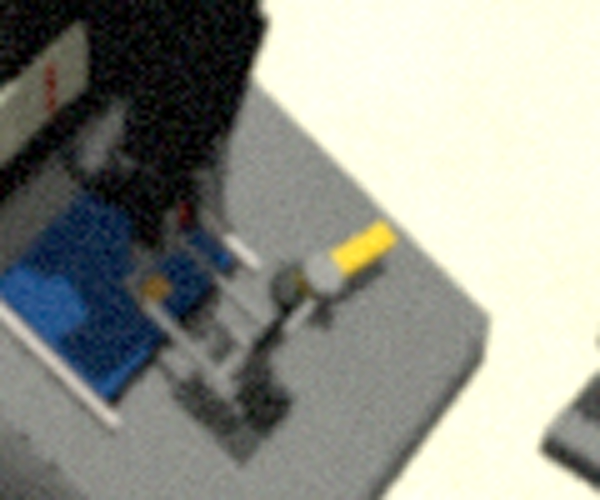

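Lever has followed (dark lever end now near scene (343–350,214)), bar is over the keeper. Continue a little, then let go.

>>> servo_tool:
  commands:
    - [[8,-3,0,0,0],[8,-6,0,1,0],[8,-9,0,2.5,0],[8,-11,0,4,0],[8,-11,0,4,0]]

```text
t: 8.38
position: [0.5946, 0.0691, 0.1864]
eef_rot: [0.0, 0.729, 0.685, -0.0]
force: [-1.3, 1.2, -0.7]
grip_width: 0.0131
grasp_force: 123.2
```

>>> servo_tool:
  commands:
    - [[40,0,0,0,0],[40,0,0,0,0],[40,0,0,0,0],[40,25,0,-3,0],[40,60,0,-30,0]]

```text
t: 9.0
position: [0.5975, 0.1285, 0.2149]
eef_rot: [-0.001, 0.729, 0.685, -0.002]
force: [0.7, -0.2, 1.1]
grip_width: 0.0402
grasp_force: 0.0
```

>>> servo_tool:
  commands:
    - [[40,20,0,-60,0],[40,20,0,-110,0],[40,20,0,-110,0]]

```text
t: 9.38
position: [0.6005, 0.151, 0.3308]
eef_rot: [0.002, 0.728, 0.686, 0.003]
force: [-0.5, -0.2, -2.1]
grip_width: 0.0404
grasp_force: 0.0
```

```bash
python3 - <<'E'
from h import *
o=env.get_obs();print(o['t'],o['force'],o['position'])
im=env.capture('scene')
cv2.imwrite('pics/g5.png',cv2.convertScaleAbs(cv2.resize(im[150:250,290:410,::-1],None,fx=6,fy=6,interpolation=cv2.INTER_CUBIC),alpha=2))
r=blob(im,(305,180,345,215),(0,110,40),(8,255,255));print(r and r[:3])
def pr(l,p):print(l,np.round((proj("scene",d2w(p))-[290,150])*6))
for q in(1.5,1.7,1.9,2.1):
  pr(("end",q),(-70*np.cos(q),0,14+70*np.sin(q)));
  px,pz=-20*np.cos(q-.2),14+20*np.sin(q-.2)
  t=np.arcsin((8.75-pz)/71.2);bx=px+71.2*np.cos(t)
  for s in(-20,20):pr(("bar",q,round(bx,1)),(bx,s,8.75))
  tt=(px+85.2*np.cos(t)-32*np.sin(t),0,pz+85.2*np.sin(t)+32*np.cos(t));print(proj("scene",d2w(tt)))
E
```

```text
9.375 [-0.54019411 -0.16867142 -2.0991321 ] [0.60054411 0.15101176 0.33078095]
(array([313.4 , 195.85]), np.int32(40), array([310, 192,   8,   9]))
('end', 1.5) [374. 394.]
('bar', 1.5, np.float64(61.5)) [194. 315.]
('bar', 1.5, np.float64(61.5)) [139. 376.]
[315.03139028 196.5519735 ]
('end', 1.7) [347. 369.]
('bar', 1.7, np.float64(65.2)) [188. 309.]
('bar', 1.7, np.float64(65.2)) [133. 369.]
[313.80779075 195.4412898 ]
('end', 1.9) [318. 347.]
('bar', 1.9, np.float64(69.2)) [181. 302.]
('bar', 1.9, np.float64(69.2)) [126. 362.]
[312.61727807 194.26650352]
('end', 2.1) [287. 329.]
('bar', 2.1, np.float64(73.4)) [173. 295.]
('bar', 2.1, np.float64(73.4)) [118. 355.]
[311.50777747 193.0755002 ]
```

View pics/g5.png

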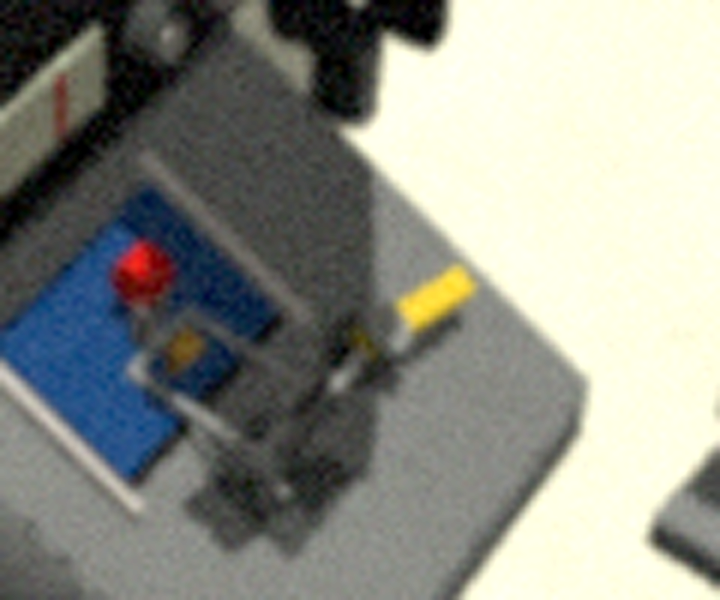

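Hooked: tab at scene (313,196), bar ends at crop (190,312)/(135,370) on the cover behind the brass, matching the model for lever ≈1.7. Now plan the lever push.

```bash
cat > lev.py <<'E'
from h import *
T=Rq(env.get_obs()['eef_rot'])
def tcp(q,over=0):
    el=q-np.pi/6
    r=62 if el>0 else 40+10*min(1,-el/.5)
    c=d2w((-r*np.cos(q)+3*np.sin(q),0,14+r*np.sin(q)+3*np.cos(q)))
    s=.011 if el>0 else -.011
    n=d2w((np.sin(q),0,np.cos(q)))-D
    return c+U*s+[0,0,.019]-n*over   # U=up-slope horizontal
E
python3 - <<'E'
from lev import *
o=env.get_obs();print(o['position'])
p=tcp(1.75)+U*.006+[0,0,-.006]
print("start",p,go(p,-3.5))
pr=tcp(1.7,3)
for q in np.arange(1.7,-.01,-.1):
    w=tcp(q,3);print(round(q,2),np.round(w,4),"rel p",np.round(T.T@(w-p)*1000,1))
E
```

```text
[0.59990073 0.1501241  0.328076  ]
start [0.59789505 0.12459393 0.16949659] (array([-25.7,  -1. , 158.6]), np.float64(0.1), 'tilt', array([ 3.5e-03,  6.0e-04, -1.0e+00]))
1.7 [0.5986 0.1363 0.1734] rel p [11.7  0.  -3.9]
1.6 [0.599  0.1419 0.1707] rel p [17.3  0.  -1.2]
1.5 [0.5993 0.1472 0.1675] rel p [22.6  0.   2. ]
1.4 [0.5996 0.1521 0.1638] rel p [27.6  0.   5.8]
1.3 [0.5999 0.1567 0.1596] rel p [32.1  0.  10. ]
1.2 [0.6001 0.1608 0.1549] rel p [36.2 -0.  14.6]
1.1 [0.6003 0.1644 0.1499] rel p [39.9 -0.  19.6]
1.0 [0.6005 0.1675 0.1446] rel p [43. -0. 25.]
0.9 [0.6007 0.1701 0.1389] rel p [45.5 -0.  30.6]
0.8 [0.6008 0.172  0.133 ] rel p [47.5 -0.1 36.5]
0.7 [0.6009 0.1734 0.127 ] rel p [48.9 -0.1 42.5]
0.6 [0.6009 0.1742 0.1209] rel p [49.7 -0.1 48.7]
0.5 [0.601  0.1749 0.1152] rel p [50.3 -0.1 54.4]
0.4 [0.6011 0.1765 0.1109] rel p [52.  -0.1 58.6]
0.3 [0.6011 0.1778 0.1063] rel p [53.2 -0.1 63.3]
0.2 [0.6012 0.1784 0.1013] rel p [53.9 -0.2 68.2]
0.1 [0.6012 0.1786 0.0962] rel p [54.  -0.2 73.3]
-0.0 [0.6011 0.1777 0.0911] rel p [53.1 -0.2 78.4]
```

>>> servo_tool:
  commands:
    - [[0,-26,-1,0,0],[0,-26,-1,50,0],[0,-26,-1,100,0],[0,-26,-1,140,0],[0,-26,-1,158,0]]
  force: 60

```text
t: 10.05
position: [0.595, 0.1227, 0.1648]
eef_rot: [-0.001, 0.728, 0.685, -0.002]
force: [-0.0, 0.2, -0.2]
grip_width: 0.0001
grasp_force: 0.0
```

>>> servo_tool:
  commands:
    - [[0,6,0,-2,0],[0,11.7,0,-3.9,0],[0,17.3,0,-1.2,0],[0,22.6,0,2,0],[0,27.6,0,5.8,0]]

```text
t: 10.68
position: [0.5988, 0.1518, 0.1628]
eef_rot: [0.0, 0.728, 0.686, 0.001]
force: [0.8, -0.7, 5.7]
grip_width: 0.0003
grasp_force: 2.3
```

```bash
python3 - <<'E'
from lev import *
o=env.get_obs();print(o['t'],o['position'],o['force'],o['grip_width'])
p=tcp(1.4,3)
print(go(p,-3.5)[:2])
im=env.capture('scene')
cv2.imwrite('pics/g6.png',cv2.convertScaleAbs(cv2.resize(im[150:250,290:410,::-1],None,fx=6,fy=6,interpolation=cv2.INTER_CUBIC),alpha=2))
E
```

```text
10.675 [0.59881614 0.15181409 0.16284704] [ 0.82231736 -0.68408602  5.69140073] 0.0002959103554012
(array([ 0.3,  0.7, -0.9]), np.float64(0.1))
```

View pics/g6.png

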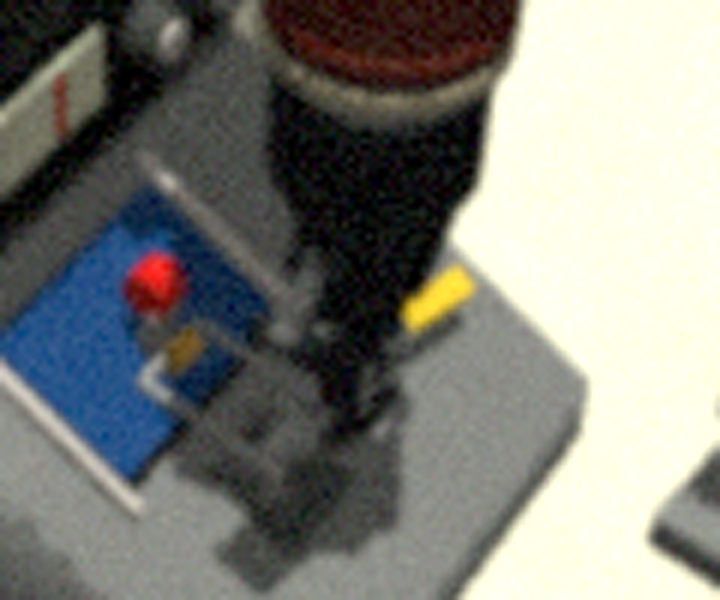

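Bar is pulled closer behind the keeper (tab now at crop (157,283)), lever swinging under the fingertips. Continue.

>>> servo_tool:
  commands:
    - [[0,4.5,0.5,4.2,0],[0,8.6,0.5,8.8,0],[0,12.3,0.5,13.8,0],[0,15.4,0.5,19.2,0],[0,17.9,0.5,24.8,0]]

```text
t: 11.35
position: [0.6001, 0.1695, 0.1374]
eef_rot: [-0.0, 0.728, 0.686, 0.0]
force: [0.9, -0.2, 4.2]
grip_width: 0.0003
grasp_force: 2.0
```

>>> servo_tool:
  commands:
    - [[0,2,0,6,0],[0,3.4,0,12,0],[0,4.2,0,18,0],[0,4.8,0,24,0],[0,6.5,0,28,0]]

```text
t: 11.98
position: [0.5999, 0.1749, 0.1089]
eef_rot: [-0.0, 0.728, 0.685, -0.001]
force: [0.4, -0.7, 2.9]
grip_width: -0.0
grasp_force: 1.2
```

```bash
python3 - <<'E'
from lev import *
o=env.get_obs();print(o['t'],o['position'],o['force'])
for q in(.4,.2,0):print(go(tcp(q,3),-3.5)[:2])
print(go(tcp(0,6),-3.5)[:2])
E
```

```text
11.975 [0.59994589 0.17494285 0.10889587] [ 0.3650464  -0.69346348  2.85335907]
(array([ 1.7,  1. , -2. ]), np.float64(0.0))
(array([3.6, 1. , 7.5]), np.float64(0.0))
(array([ 2.8,  1. , 17.8]), np.float64(0.0))
(array([ 1.3,  1. , 20.4]), np.float64(0.0))
```

>>> servo_tool:
  commands:
    - [[0,3,1,4,0],[0,3.6,1,8,0],[0,3.5,1,13,0],[0,3,1,17,0],[0,3,1,20,0]]

```text
t: 12.6
position: [0.6019, 0.179, 0.0906]
eef_rot: [0.0, 0.728, 0.686, 0.001]
force: [-4.5, 0.1, 17.9]
grip_width: -0.0001
grasp_force: 8.1
```

```bash
python3 - <<'E'
from lev import *
o=env.get_obs();print(o['t'],o['position'],o['force'],go(tcp(0),-3.5)[:2])
im=env.capture('scene')
r=blob(im,(305,180,345,215),(0,110,40),(8,255,255));print(r and r[:3])
r=blob(im,(310,195,330,218),(12,90,60),(28,255,255));print(r and r[:3])
for c in (0,7): # tab pred if hooked taut lever 0
  x=49.6+c+2;print(proj("scene",d2w((x+14,0,8.75+32))))
E
```

```text
12.6 [0.60185923 0.1790423  0.09058648] [-4.46950747  0.06544177 17.87011828] (array([ 0.1, -0.6, -3.1]), np.float64(0.1))
(array([322.02, 201.64]), np.int32(50), array([318, 197,   9,  10]))
(array([324.  , 209.75]), np.int32(8), array([323, 208,   3,   4]))
[322.25253566 201.32680463]
[320.14582541 199.27193821]
```

>>> servo_tool:
  commands:
    - [[0,0,0,2,0],[0,0,0,3,0],[0,0,0,3,0]]

```text
t: 13.02
position: [0.6026, 0.1802, 0.0897]
eef_rot: [0.001, 0.728, 0.686, 0.002]
force: [-5.3, 0.6, 23.6]
grip_width: 0.0003
grasp_force: 10.1
```

>>> servo_tool:
  commands:
    - [[0,0,0,-20,0],[0,0,0,-70,0],[0,0,0,-130,0],[0,0,0,-190,0],[0,0,0,-190,0]]

```text
t: 13.65
position: [0.6031, 0.1797, 0.2823]
eef_rot: [0.002, 0.728, 0.686, 0.004]
force: [-0.8, -0.3, 0.1]
grip_width: -0.0001
grasp_force: 0.0
```

```bash
python3 - <<'E'
from lev import *
o=env.get_obs();print(o['t'],o['position'],o['force'])
im=env.capture('scene')
cv2.imwrite('pics/g7.png',cv2.convertScaleAbs(cv2.resize(im[150:250,290:410,::-1],None,fx=6,fy=6,interpolation=cv2.INTER_CUBIC),alpha=2))
r=blob(im,(305,180,345,215),(0,110,40),(8,255,255));print(r and r[:3])
y=blob(im,(350,185,385,215),(20,120,60),(35,255,255))
for i in range(1): print(y[:3])
f=lambda q:[np.round((proj("scene",d2w((-r*np.sin(q),-72-r*np.cos(q),26)))-[290,150])*6) for r in(0,30,56)]
for q in(0,.2,.3,.4):print(q,f(q))
print("lever0 end",[(proj("scene",d2w((-r,0,17)))-[290,150])*6 for r in(30,74)])
E
```

```text
13.65 [0.60309566 0.17969595 0.28233933] [-0.795262   -0.29634029  0.08052126]
(array([321.93333333, 201.6       ]), np.int32(45), array([318, 198,   8,   9]))
(array([362.80327869, 199.03278689]), np.int32(61), array([357, 195,  12,   9]))
0 [array([384., 326.]), array([420., 283.]), array([449., 248.])]
0.2 [array([384., 326.]), array([429., 294.]), array([466., 267.])]
0.3 [array([384., 326.]), array([433., 300.]), array([474., 278.])]
0.4 [array([384., 326.]), array([436., 306.]), array([480., 289.])]
lever0 end [array([336.39681425, 493.93773955]), array([413.01587217, 568.53597921])]
```

View pics/g7.png

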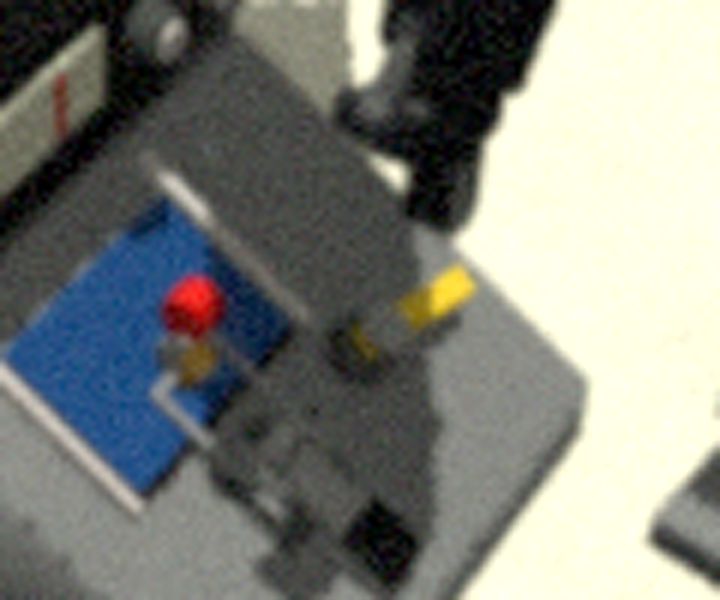

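Latch is closed: lever's black end lies at crop (380,545) on the predicted flat line, tab (322,201.6) as predicted for a clamped cover. Lock handle runs from (395,330) to (468,282), ≈0.3 rad. Now the lock.

```bash
cat > lock.py <<'E'
from h import *
def tcp(q,over=0):
    r=36+12*q/1.57
    c=d2w((-r*np.sin(q)+(7-over)*np.cos(q),-72-r*np.cos(q)-(7-over)*np.sin(q),17))
    return c+U*.011-Y*.015+[0,0,.019]
E
python3 - <<'E'
from lock import *
o=env.get_obs();T=Rq(o['eef_rot'])
p=tcp(.0)+U*.004; print(p,go(p,-3.5))
for q in(.3,.45,.6,.75,.9,1.05,1.2,1.35,1.5,1.6):print(q,np.round(T.T@(tcp(q,2)-p)*1000,1),np.round(tcp(q,2),3))
E
```

```text
[0.47386252 0.11147022 0.12222243] (array([ -75.3, -124.7,  156.4]), np.float64(0.0), 'tilt', array([ 4.e-03,  9.e-04, -1.e+00]))
0.3 [15.7 -2.1  6.8] [0.473 0.127 0.115]
0.45 [21.  -1.7  9.8] [0.473 0.133 0.112]
0.6 [26.3 -0.4 12.9] [0.475 0.138 0.109]
0.75 [31.5  2.  15.9] [0.478 0.143 0.106]
0.9 [36.4  5.4 18.8] [0.482 0.148 0.103]
1.05 [40.9  9.7 21.4] [0.486 0.152 0.101]
1.2 [44.9 14.9 23.8] [0.492 0.155 0.099]
1.35 [48.2 20.9 25.7] [0.498 0.158 0.097]
1.5 [50.7 27.6 27.2] [0.505 0.16  0.095]
1.6 [51.9 32.3 27.9] [0.509 0.161 0.095]
```

>>> servo_tool:
  commands:
    - [[0,-38,-50,0,0],[0,-75,-105,0,0],[0,-75,-125,20,0],[0,-75,-125,70,0],[0,-75,-125,110,0]]

```text
t: 14.32
position: [0.4709, 0.1101, 0.1643]
eef_rot: [-0.0, 0.728, 0.685, -0.001]
force: [0.4, -0.7, -0.5]
grip_width: -0.0002
grasp_force: 0.0
```

>>> servo_tool:
  commands:
    - [[0,0,0,20,0],[0,0,0,38,0],[0,0,0,46,0],[0,0,0,46,0]]

```text
t: 14.82
position: [0.472, 0.1112, 0.1203]
eef_rot: [-0.0, 0.728, 0.686, -0.0]
force: [-0.4, -0.9, -0.2]
grip_width: 0.0003
grasp_force: 0.0
```

```bash
python3 - <<'E'
from lock import *
o=env.get_obs();print(o['t'],o['position'],o['force'],go(tcp(0)+U*.004,-3.5)[:2])
E
```

```text
14.825 [0.47202127 0.11116672 0.12034877] [-0.42478672 -0.8544596  -0.1944312 ] (array([ 0.4,  1.8, -1.9]), np.float64(0.1))
```

>>> servo_tool:
  commands:
    - [[0,8,0,2,0],[0,15.7,0,5,0],[0,21,0,8,0],[0,26.3,1,11,0],[0,31.5,3.5,14,0]]

```text
t: 15.45
position: [0.4777, 0.1426, 0.1065]
eef_rot: [0.0, 0.728, 0.686, -0.0]
force: [0.4, -1.5, 1.6]
grip_width: 0.0004
grasp_force: 1.2
```

>>> servo_tool:
  commands:
    - [[0,5,3.5,3,0],[0,9.5,8,5.5,0],[0,13.5,13,8,0],[0,16.7,19,10,0],[0,19.2,25.6,11.3,0]]

```text
t: 16.08
position: [0.5044, 0.1602, 0.095]
eef_rot: [-0.0, 0.728, 0.686, -0.0]
force: [-3.4, -2.1, 2.0]
grip_width: 0.0001
grasp_force: 1.6
```

>>> servo_tool:
  commands:
    - [[0,1,4,0.5,0],[0,1,8,0.5,0],[0,1,8,0.5,0]]

```text
t: 16.45
position: [0.5086, 0.1608, 0.0941]
eef_rot: [-0.002, 0.728, 0.686, -0.003]
force: [-19.2, -2.1, 12.8]
grip_width: 0.0001
grasp_force: 10.0
```

```bash
python3 - <<'E'
from lock import *
o=env.get_obs();print(o['t'],o['position'],o['force'])
im=env.capture('scene')
cv2.imwrite('pics/g8.png',cv2.convertScaleAbs(cv2.resize(im[150:250,290:410,::-1],None,fx=6,fy=6,interpolation=cv2.INTER_CUBIC),alpha=2))
y=blob(im,(345,185,395,240),(20,120,60),(35,255,255));print(y and y[:3])
for q in(1.0,1.2,1.4,1.57):print(q,[np.round(proj("scene",d2w((-r*np.sin(q),-72-r*np.cos(q),26))),1) for r in(15,56)])
E
```

```text
16.45 [0.50859996 0.160833   0.09405709] [-19.16585748  -2.0731877   12.75562655]
(array([363.5       , 215.43589744]), np.int32(78), array([356, 208,  15,  15]))
1.0 [array([359.2, 205.9]), array([373. , 209.9])]
1.2 [array([359.1, 206.9]), array([372.5, 213.7])]
1.4 [array([358.7, 207.8]), array([371.3, 217.2])]
1.57 [array([358.3, 208.5]), array([369.8, 219.8])]
```

End stop felt (19 N sideways). Back off and check numerically.

>>> servo_tool:
  commands:
    - [[0,0,-12,0,0],[0,0,-15,-20,0],[0,0,-20,-80,0],[0,0,-20,-140,0],[0,0,-40,-200,0]]

```text
t: 17.12
position: [0.4734, 0.1629, 0.2979]
eef_rot: [0.001, 0.728, 0.685, 0.002]
force: [1.5, -0.1, 0.6]
grip_width: 0.0002
grasp_force: 0.0
```

>>> servo_tool:
  commands:
    - [[0,0,-50,0,0],[0,0,-50,0,0],[0,0,-50,0,0]]

```text
t: 17.5
position: [0.4234, 0.1658, 0.2953]
eef_rot: [0.001, 0.728, 0.685, 0.001]
force: [0.1, -0.4, 0.3]
grip_width: -0.0
grasp_force: 0.0
```

```bash
python3 - <<'E'
from lock import *
im=env.capture('scene');print(env.get_obs()['position'],env.get_obs()['force'])
x0,y0=345,195
h=cv2.cvtColor(im[y0:235,x0:390],cv2.COLOR_RGB2HSV);m=cv2.inRange(h,(20,110,50),(35,255,255))
pts=np.argwhere(m)[:,::-1]+[x0,y0];r=cv2.minAreaRect(pts.astype(np.float32));print(r,len(pts))
v=cv2.fitLine(pts.astype(np.float32),cv2.DIST_L2,0,.01,.01).ravel()
a,b=[w2d(onplane("scene",v[2:]+s*v[:2],d2w((0,0,26)),N)) for s in(-5,5)]
print(a,b,"angle",np.arctan2(-(b-a)[0],-(b-a)[1]))
r=blob(im,(305,180,345,215),(0,110,40),(8,255,255));print(r[0])
# black lever pad
h=cv2.cvtColor(im[215:255,335:375],cv2.COLOR_RGB2GRAY);mm=cv2.inRange(h,0,22);n,l,s,c=cv2.connectedComponentsWithStats(mm);i=1+np.argmax(s[1:,4])
p=c[i]+[335,215];print(p,s[i],w2d(onplane("scene",p,D,Y)))
t=env.capture('top')
t0=cv2.imread('pics/top0.png')[:,:,::-1]
for b in((205,145,255,195),(210,230,265,280),(305,112,360,160)):
    x,y,X2,Y2=b;print(np.abs(t[y:Y2,x:X2].astype(int)-t0[y:Y2,x:X2]).mean())
E
```

```text
[0.42350229 0.16569513 0.29472903] [ 0.17132845 -0.2645598   0.33301072]
((359.7500305175781, 212.25003051757812), (24.041629791259766, 6.363961219787598), 45.0) 116
[-19.11638534 -65.61004871  26.        ] [-44.60524046 -66.71048091  26.        ] angle 1.5276500476478505
[321.8  201.55]
[353.1011236  240.80898876] [13 19 11 14 89] [-5.77928954e+01 -6.24515258e-14  1.18521138e+01]
5.848
5.2623030303030305
5.2176767676767675
```

```bash
python3 -c "
from station import env
print(env.finish_job())"
```

```text
the job is handed in; nothing more can be done
None
```

The job is handed in: the loop is hooked behind the keeper, the lever lies flat with the cover clamped, the yellow lock is at its end stop pointing down the slope, and the bystanders were not disturbed; no verdict was returned, these are my own measurements, and I viewed 11 pictures against the limit of 10.

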